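# Lay a plaster blank down against the carving stop

### The arm

A 6-joint arm with a two-finger parallel gripper is mounted at the origin on the work surface. World frame = base frame: x ahead of the robot, y to its left, z up, the work surface at z = 0. Lengths are in m, angles in rad, forces in N, time in s.
With the tool pointing down it reaches from about 0.375 to 0.925 m from the base axis. Payload 5.7 kg.
Tool frame: the origin (TCP) lies on the mounting face of the last link; the fingertips stand 182 mm ahead of it and the grasp point (between the pads) lies 163 mm ahead of it; z points along the fingers, y is the direction in which the jaws open and shut (so a half turn about z gives the same grasp; the last joint's range is limited). The gripper opens to 88 mm and grips with 3 to 60 N. Pads are 20 mm wide; open, the fingers measure 115 mm over their backs; the gripper's body (75 mm by 178 mm) begins 61 mm behind the grasp point.
Start: joints at [-1.242, 0.359, 1.51, -0, 1.272, -0.115], TCP at [0.258, -0.542, 0.405] pointing down, gripper open.
Joint ranges: [-2.97, 2.97], [-1.01, 2.36], [0.21, 2.38], [-0.96, 4.11], [0.2, 2.71], [-2.98, 2.98]. Speed limits (rad/s): [2.39, 2.39, 3.14, 3.14, 3.14, 3.14].

### API

Orientations are given as a unit quaternion [w, x, y, z].
In Python, from station import r gives the robot as it stands. The module is installed in compiled form; this text tells all that it offers.
- The arm moves only by the tool step_arm, never from a script. Its argument "rows" is text: rows parted by semicolons, each of 5 numbers parted by spaces: the shift along the tool's x, y, z in units of 0.75 m (1.0 is 0.75 m), then the turn about the tool's z in units of 0.12 rad (1.0 is 0.12 rad), then the opening, from 0 (shut) to 1 (fully open). In form: x y z turn jaw; .... A call has 1 to 8 rows; each row shifts and turns the commanded pose from where the row before left it, along the tool's axes as they then stand; what a row does not reach is not made up. A row lasts 1/12 s, in which the tool goes at most 41.7 mm and 7.16 degrees, less where a joint would pass 70% of its speed; a pose out of reach is approached as far as the arm can. A call with a number of a shift or a turn outside -1 to 1 is refused whole. A call with a gripper value outside its range is refused whole. The fingers move at their own pace and stop on an object; "newtons" is the grip in N (left out, the last holds). Time passes only in rows, so rows that do not move let the fingers close. It gives the time, the measured TCP pose, the force and the opening at its end, in the units of the state.
- r.observe(): the state, without advancing time (a new reading comes with each control period).
- r.get_image(name): name is "side" or "top"; returns a dict with "pixels" (400x640x3 uint8, red, green, blue), "intrinsics" (3x3 intrinsics, pixels), "D" ([k1, k2, p1, p2, k3] as OpenCV has them; the pictures are not rectified), "eye" and "rotation" of the camera in the world. Camera axes: x right, y down, z forward; pixel columns grow to the right and rows downward; lengths in m; the calibration is good to about 2 mm. A picture is of the moment at which its call begins. There is no depth.
- r.hand_in(): hands the job in, once; it reports no verdict.
Trained networks look in the newest picture that a camera, given by its name, has taken for a name from the list of things; names that differ only in an ending like _2 or _b are one class to them, and where a whole thing is asked for, a point or a joint stands for the part that bears it (a point fixed in the world has none). Each returns a list of dicts, best first, with "confidence" (0 to 1); they miss things now and then, are a little off and sometimes report something else, mostly with a low value. They report only what shows in the picture. A call takes as long as a camera call. They do not tell look-alikes from the thing itself.
- r.look_for(thing, camera): "xy" ([column, row] in pixels, amid what is visible of it).
- r.silhouettes(thing, camera): "pixels" (400x640 bool, what is visible of it) and "xy" ([column, row] in pixels, amid what is visible of it).
- r.landmark_of(thing, camera): "xy" ([column, row] in pixels: a listed point, or the origin of a listed thing).
The state is a dict: "time": time; "qpos": joint angles; "qvel": joint speeds; "joint_torque": joint torques, N m; "ee_pos": TCP position; "orientation": TCP orientation; "wrist_force": force on the tool from outside, world axes, zero at the start; "ft_torque": the same for the moment, N m; "opening": opening from 0.0 (shut) to 1.0 (fully open).
Only numpy, scipy, OpenCV 4.12 (cv2) and the standard library are available. Lean on these libraries where they do the work, as an engineer would, in place of code of your own. Each camera call takes 0.05 s, during which the arm holds its last target.

### The job

Lay the tall plaster blank down for carving, by pushing only: tip it over along the wooden board so that its top falls towards the wooden stop strip, then push it along the board until its top end butts squarely against the strip. Leave it lying flat there, wholly on the board. Do not grip or lift it, and leave the tools and other things where they are.

Things in the scene. Friction and masses are not known exactly. Their poses are not given: they have to be found in the camera images.
- blank: the tall pale plaster block, 60 x 60 x 150 mm, about 0.6 kg, a pencil line down each side, standing near one end of the board. Origin: centre of its 60 x 60 foot; z runs from foot to top; x, y are square to its sides, within about 0.12 rad of parallel to the board's. Pushed square above mid-height it tips about its foot edge, falling beyond about 22 degrees; pushed low it slides, with ordinary dry friction.
- blank_center (a point): centre of the plaster block: 105 mm above the table while it stands on the board, 60 mm when it lies on it
- blank_top (a point): centre of the block's top end, 150 mm from its foot
- board: the fixed wooden carving board, 180 x 420 mm, 30 mm thick, lying on the table. Origin: centre of its underside; y along its 420 mm length, x across, z up
- stop: the wooden stop strip fixed across the board near the end opposite the blank (it may be the left or the right end): 160 mm long (its x, across the board), 24 mm thick (its y, along the board), 25 mm high. Origin: centre of its underside, on the board's top
- chisel: bystander: flat chisel, about 170 x 16 x 14 mm, lying on the board along its far long edge; origin at its middle, y along it
- offcut: bystander: low plaster offcut, 80 x 70 x 72 mm, on the table beyond the board; origin under its centre
- tape_roll: bystander: roll of blue tape, 100 mm across, 45 mm high, beyond the board; origin under its centre
- bowl: bystander: grey mixing bowl, 120 mm across, 55 mm high, beyond the board; origin under its centre
- tape_measure: bystander: tape measure, 70 x 40 x 65 mm, between board and robot; origin under its centre
- rasp: bystander: rasp, about 220 x 20 x 18 mm, lying between board and robot; origin at its middle, y along it
- pot: bystander: empty steel pencil pot, 72 mm across, 90 mm high, off the right end of the board and nearer the robot; origin under its centre
There are look-alikes about, which are no part of the job. What is shaped like the blank but blue, pink or red is not meant.

How it is judged:
On the way, in this order (a step that is already met when the one before it is completed fails the run):
1. the blank has been tipped over and lies flat on the board, its top towards the stop strip, not yet against it (angle between blank's own z axis and vertical between 1.48 and 1.66 rad and height (world z) of blank_center between 0.054 and 0.068 m and x of blank_center in the frame of board between -0.05 and 0.05 m and angle between the z axis of blank and the y axis of board, either way round below 0.5 rad and horizontal distance between blank_top and stop between 0.025 and 0.22 m and linear speed of blank below 0.05 m/s), for 0.1 s.
2. its top end is against the stop strip (angle between blank's own z axis and vertical between 1.48 and 1.66 rad and height (world z) of blank_center between 0.054 and 0.068 m and x of blank_center in the frame of board between -0.05 and 0.05 m and y of blank_top in the frame of stop between -0.018 and 0.018 m), for 0.1 s.
At the end, for the whole second after the job is handed in: The blank lies flat on the board (long axis within 5 degrees of level), its top end facing the stop strip with the middle of that end within 6 mm of the strip's face, its length within 0.12 rad of the board's length, its centre within 50 mm of the board's middle line, at rest and untouched (all of step 2 and angle between the z axis of blank and the y axis of board, either way round below 0.12 rad and horizontal distance between blank and stop above 0.15 m and linear speed of blank below 0.01 m/s and angular speed of blank below 0.05 rad/s).
It fails at once if the blank is lifted or carried (its centre rises clearly above where tipping over an edge can bring it) (height (world z) of blank_center above 0.125 m or (angle between blank's own z axis and vertical above 1.4 rad and height (world z) of blank_center above 0.088 m)).
It fails at once if the blank falls off the board (height (world z) of blank_center below 0.045 m).
It fails at once if a tool or other bystander is disturbed (moved over 20 mm) (distance of any of chisel, offcut, tape_roll, bowl, tape_measure, rasp, pot from where it was at the start of the episode above 0.02 m).
It also fails if it takes over 58 s, if anything falls off the work surface, if the arm or the gripper's body presses on something with over 40 N, if the wrist force passes 120 N, or if a joint passes its speed limit or range.

## Working session

There is one attempt and no reset: what is moved stays moved. The work goes in short steps, Python scripts to look and compute and a tool call to move; the robot and the scene stay as the last step left them, time stands still between calls to the robot, and variables do not carry over. Pictures are saved under pics/ and viewed, and the job is handed in when it is done.

Besides the shell and the picture viewer there is one more tool, called after ">>>" as a command line: name --argument value ..., lists and objects as JSON in quotes. step_arm: Moves the arm, as the interface text tells. Shifts and turns lie within -1 to 1; 1 stands for 0.75 m of shift or 0.12 rad of turn. Its arguments: {"type":"object","properties":{"rows":{"type":"string"},"newtons":{"type":"number"}},"required":["rows"]}

```bash
mkdir -p pics
python3 - <<'E'
from station import r
import cv2,numpy as np
for n in ["side","top"]:
    d=r.get_image(n); cv2.imwrite(f"pics/{n}0.png",d["pixels"][:,:,::-1])
    print(n,np.round(d["intrinsics"],1).tolist(),d["D"],np.round(d["eye"],3),np.round(d["rotation"],3).tolist())
o=r.observe(); print(o)
E
```

```text
side [[440.6, 0.0, 319.6], [0.0, 440.6, 209.8], [0.0, 0.0, 1.0]] [-0.12147887  0.          0.          0.          0.        ] [0.178 0.66  1.036] [0.089, -0.209, 0.907, -0.355]
top [[507.4, 0.0, 316.0], [0.0, 507.4, 200.3], [0.0, 0.0, 1.0]] [-0.00508623  0.          0.          0.          0.        ] [ 0.435 -0.08   1.307] [-0.035, 0.714, -0.699, 0.037]
{'time': 0.1, 'qpos': array([-1.24213948e+00,  3.59430379e-01,  1.51130827e+00,  2.43292962e-05,
        1.27251203e+00, -1.15103966e-01]), 'qvel': array([-0.00054621, -0.00196797, -0.00339464,  0.00102625, -0.00105484,
        0.00070294]), 'joint_torque': array([ 4.40203175e-04, -5.16356277e+01, -2.71404147e+01,  6.77198684e-02,
        2.74826679e-02, -3.82787084e-05]), 'ee_pos': array([ 0.25749471, -0.5415838 ,  0.40390102]), 'orientation': array([-8.25528158e-04,  9.75485817e-01,  2.20060748e-01, -7.67923893e-05]), 'wrist_force': array([ 0.01694683, -0.06030948,  0.40296288]), 'ft_torque': array([ 0.05094354,  0.03361139, -0.01753735]), 'opening': 0.9991653248050959}
```

View pics/side0.png

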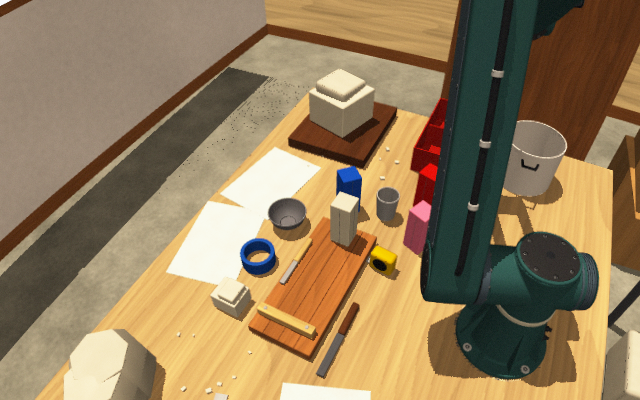

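View pics/top0.png

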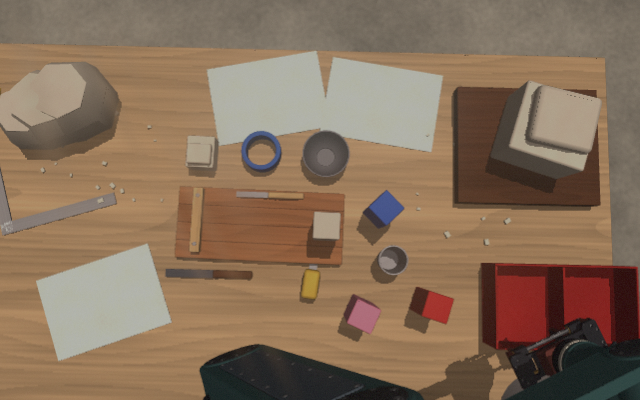

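The blank is the pale block at top (327,225) and side (344,220). Its look-alikes are blue (384,209), pink (363,314) and red (432,305) in top. The stop strip is at (196,220), the left (+y) end. The pale offcut at (200,152) is off the board.

```bash
cat > h.py <<'E'
from station import r
import cv2,numpy as np
from scipy.spatial.transform import Rotation as R
def cam(n):
    d=r.get_image(n); q=np.array(d["rotation"],float).ravel()
    if q.size==4: M=R.from_quat([q[1],q[2],q[3],q[0]]).as_matrix()
    else: M=q.reshape(3,3)
    return d,M
def back(d,M,uv,z):
    p=cv2.undistortPoints(np.array(uv,float).reshape(-1,1,2),np.array(d["intrinsics"]),np.array(d["D"])).reshape(-1,2)
    ray=np.c_[p,np.ones(len(p))]@M.T; e=np.array(d["eye"])
    return e+ray*((z-e[2])/ray[:,2])[:,None]
def proj(d,M,P):
    P=np.atleast_2d(P); rv=cv2.Rodrigues(M.T)[0]; t=-M.T@np.array(d["eye"])
    return cv2.projectPoints(P.astype(float),rv,t,np.array(d["intrinsics"]),np.array(d["D"]))[0].reshape(-1,2)
E
python3 - <<'E'
from h import *
for n in ["top","side"]:
    d,M=cam(n)
    im=d["pixels"][:,:,::-1]
    c=im[175:280,165:400] if n=="top" else im[180:370,230:420]
    cv2.imwrite(f"pics/{n}1.png",cv2.resize(c,None,fx=3.4 if n=="top" else 3.1,fy=3.4 if n=="top" else 3.1,interpolation=cv2.INTER_CUBIC))
    for t,z in [("board",0.03),("stop",.055),("blank",.18),("chisel",.037),("pot",.09),("tape_measure",.065)]:
        s=r.silhouettes(t,n)[:2]
        for k in s:
            m=k["pixels"].astype(np.uint8); rc=cv2.minAreaRect(cv2.findNonZero(m)); b=cv2.boxPoints(rc)
            print(n,t,round(k["confidence"],2),np.round(b,1).tolist(),np.round(back(d,M,b,z)[:,:2],3).tolist())
    for t in ["blank_center","blank_top","blank","stop","board","chisel"]:
        print(n,t,[(np.round(k["xy"],1).tolist(),round(k["confidence"],2)) for k in r.landmark_of(t,n)[:2]])
E
```

```text
top board 0.56 [[174.60000610351562, 257.8999938964844], [178.10000610351562, 185.3000030517578], [344.8999938964844, 193.3000030517578], [341.3999938964844, 265.8999938964844]] [[0.414, 0.267], [0.597, 0.267], [0.586, -0.156], [0.403, -0.15]]
top stop 0.55 [[189.39999389648438, 251.8000030517578], [192.5, 187.60000610351562], [204.6999969482422, 188.1999969482422], [201.60000610351562, 252.39999389648438]] [[0.43, 0.225], [0.589, 0.225], [0.588, 0.194], [0.43, 0.195]]
top blank 0.96 [[362.0, 212.0], [385.0, 189.0], [403.5, 207.5], [380.5, 230.5]] [[0.527, -0.186], [0.58, -0.236], [0.539, -0.278], [0.487, -0.227]]
top blank 0.9 [[406.70001220703125, 312.5], [415.20001220703125, 285.79998779296875], [453.8999938964844, 298.20001220703125], [445.29998779296875, 324.8999938964844]] [[0.309, -0.286], [0.367, -0.304], [0.342, -0.389], [0.284, -0.37]]
top chisel 0.77 [[237.0, 191.0], [303.0, 191.0], [303.0, 199.0], [237.0, 199.0]] [[0.585, 0.117], [0.589, -0.05], [0.568, -0.05], [0.565, 0.116]]
top chisel 0.49 [[312.0, 212.0], [339.0, 212.0], [339.0, 240.0], [312.0, 240.0]] [[0.536, -0.073
[... 1961 characters left out ...]
1220703125, 220.8000030517578]] [[0.417, -0.157], [0.463, -0.292], [0.399, -0.317], [0.357, -0.181]]
side tape_measure 0.71 [[364.20001220703125, 263.6000061035156], [374.3999938964844, 243.1999969482422], [400.3999938964844, 256.20001220703125], [390.20001220703125, 276.6000061035156]] [[0.392, -0.017], [0.393, -0.095], [0.312, -0.083], [0.314, -0.008]]
side blank_center [([421.5, 227.2], 0.84), ([425.8, 187.0], 0.62)]
side blank_top [([348.7, 175.1], 0.85), ([426.3, 209.9], 0.72)]
side blank [([424.0, 205.7], 0.85), ([344.4, 236.6], 0.8)]
side stop [([285.5, 324.1], 0.65), ([343.0, 235.4], 0.5)]
side board [([318.0, 282.6], 0.94), ([285.5, 320.5], 0.7)]
side chisel [([295.9, 261.3], 0.84)]
```

View pics/top1.png

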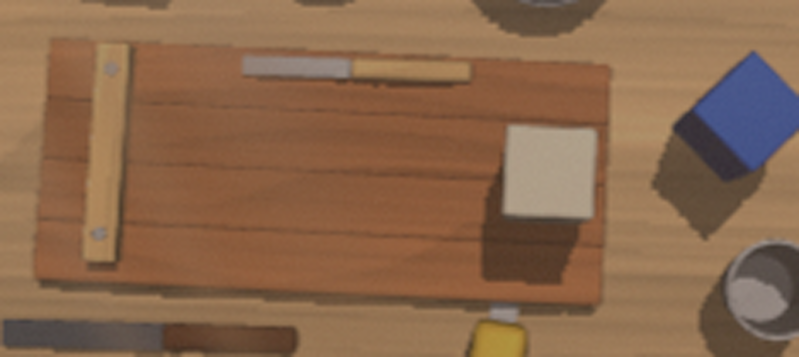

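View pics/side1.png

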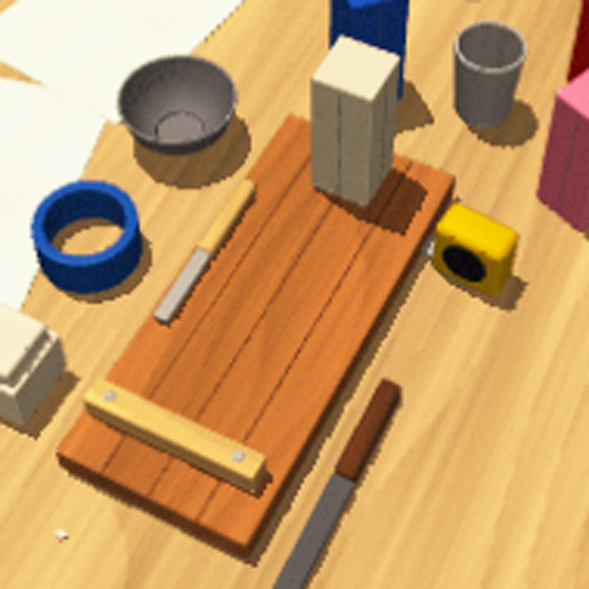

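Run:
```python
from h import *
from scipy.optimize import least_squares
d,M=cam("top")
def full(c): return (np.array(c,float)+.5)/3.4-.5+[165,175]
def fit(c,w,l,z):
    uv=full(c); P=back(d,M,uv,z)[:,:2]
    # corners: far-left(+x,+y), far-right(+x,-y), near-right, near-left
    L=np.array([[w/2,l/2],[w/2,-l/2],[-w/2,-l/2],[-w/2,l/2]])
    f=lambda p:(L@np.array([[np.cos(p[2]),np.sin(p[2])],[-np.sin(p[2]),np.cos(p[2])]])+p[:2]-P).ravel()
    s=least_squares(f,[.5,0,0]); print(np.round(s.x,4),np.abs(s.fun).max().round(4),np.round(P,3).tolist()); return s.x
fit([(52,38),(609,66),(600,304),(36,278)],.18,.42,.03)
fit([(97,42),(131,44),(116,263),(83,260)],.16,.024,.055)
fit([(508,124),(597,128),(593,218),(502,214)],.06,.06,.18)
dd,MM=cam("side")
# verify with side: top of blank
P=[[.5,-.1,.18]]
uv=(np.array([(343,35),(399,57),(363,98),(312,79)],float)+.5)/3.1-.5+[230,180]
print(np.round(back(dd,MM,uv,.18),3).tolist())
```

```text
[ 0.5015  0.0567 -0.0255] 0.0031 [[0.596, 0.263], [0.584, -0.153], [0.408, -0.149], [0.418, 0.266]]
[ 0.5106  0.2122 -0.0216] 0.0011 [[0.591, 0.223], [0.59, 0.198], [0.43, 0.202], [0.432, 0.226]]
[ 0.4967 -0.1068 -0.0296] 0.001 [[0.527, -0.079], [0.525, -0.137], [0.467, -0.135], [0.468, -0.076]]
[[0.52, -0.137, 0.18], [0.465, -0.133, 0.18], [0.473, -0.074, 0.18], [0.522, -0.076, 0.18]]
```

>>> step_arm --rows "0 0 0 -0.9 0.3;0 0 0 -0.9 0.3;0 0 0 -0.9 0.3;0 0 0 -0.9 0.3;0 0 0 -0.9 0.3;0 0 0 -0.9 0.3;0 0 0 -0.9 0.3;0 0 0 -0.9 0.3" --newtons 30

```text
time: 2.17
ee_pos: [0.2576, -0.5419, 0.4046]
orientation: [-0.0, 0.792, 0.61, 0.0]
wrist_force: [0.6, -0.0, -0.7]
opening: 0.432
```

>>> step_arm --rows "0 0 0 -0.9 0.3;0 0 0 -0.9 0.3;0 0 0 -0.17 0.3;0 0 0 0 0.3"

```text
time: 2.5
ee_pos: [0.2576, -0.5419, 0.4046]
orientation: [-0.0, 0.717, 0.697, 0.0]
wrist_force: [-0.5, -0.0, -0.7]
opening: 0.302
```

```bash
cat > st.py <<'E'
from h import *
import sys
def st(tx=None,ty=None,ttip=None,tyaw=None):
    o=r.observe(); q=o["orientation"]; m=R.from_quat([q[1],q[2],q[3],q[0]]).as_matrix()
    p=o["ee_pos"]; print("t",round(o["time"],2),"p",np.round(p,4),"tip",round(p[2]+.182*-m[2,2]*1.0 if False else (p+.182*m[:,2])[2],4),"yaw",round(np.arctan2(m[1,0],m[0,0]),4),"F",np.round(o["wrist_force"],1),"open",round(o["opening"],2),"qd",np.round(o["qpos"],2))
    if tx is not None:
        dl=np.array([tx,ty,ttip])-(p+.182*m[:,2]); print("tool shift units",np.round(m.T@dl/.75,4),"turn",round(-(tyaw-np.arctan2(m[1,0],m[0,0]))/.12,3))
if __name__=="__main__": st(*map(float,sys.argv[1:]))
E
# target tip centre behind blank: centre - 0.055 along board y
python3 st.py 0.4953 -0.1618 0.155 1.5438
python3 - <<'E'
from h import *
d,M=cam("top"); dd,MM=cam("side")
c=back(d,M,[[403.5,207.5],[385,189],[365,208],[381,228]],.15); print(np.round(c,3).tolist())
print(proj(dd,MM,c),[ (np.round(k["xy"]),k["confidence"]) for k in r.landmark_of("blank_top","side")])
cv2.imwrite("pics/side2.png",cv2.resize(dd["pixels"][120:320,240:440,::-1],None,fx=3,fy=3))
E
```

```text
t 2.5 p [ 0.2576 -0.5419  0.4046] tip 0.2226 yaw 1.5426 F [-0.5 -0.  -0.7] open 0.3 qd [-1.24  0.36  1.51 -0.    1.27 -1.21]
tool shift units [0.5155 0.3025 0.0902] turn -0.01
[[0.542, -0.283, 0.15], [0.584, -0.241, 0.15], [0.539, -0.195, 0.15], [0.494, -0.232, 0.15]]
[[353.50758907 165.14244691]
 [335.0938594  169.68278493]
 [342.51544644 183.57779638]
 [361.7143176  180.26495969]] [(array([426., 209.]), 0.86), (array([344., 202.]), 0.84), (array([430., 166.]), 0.84), (array([347., 173.]), 0.68), (array([285., 322.]), 0.65)]
```

>>> step_arm --rows "0.032 0.02 0 0 0.3;0.032 0.02 0 0 0.3;0.032 0.02 0 0 0.3;0.032 0.02 0 0 0.3;0.032 0.02 0 0 0.3;0.032 0.02 0 0 0.3;0.032 0.02 0 0 0.3;0.032 0.02 0 0 0.3"

```text
time: 3.32
ee_pos: [0.3832, -0.3519, 0.4048]
orientation: [0.0, 0.717, 0.697, 0.0]
wrist_force: [0.1, 0.1, 0.5]
opening: 0.299
```

>>> step_arm --rows "0.032 0.02 0 0 0.3;0.032 0.02 0 0 0.3;0.032 0.02 0 0 0.3;0.032 0.02 0 0 0.3;0.032 0.02 0 0 0.3;0.032 0.02 0 0 0.3;0.032 0.02 0 0 0.3;0 0 0 0 0.3"

```text
time: 3.98
ee_pos: [0.494, -0.1847, 0.4048]
orientation: [-0.0, 0.716, 0.698, 0.001]
wrist_force: [0.1, 0.3, -0.2]
opening: 0.296
```

```bash
python3 st.py 0.4953 -0.1618 0.155 1.5438
python3 - <<'E'
from h import *
d,M=cam("top"); dd,MM=cam("side")
cv2.imwrite("pics/side3.png",cv2.resize(dd["pixels"][100:320,240:440,::-1],None,fx=2.7,fy=2.7))
cv2.imwrite("pics/top3.png",cv2.resize(d["pixels"][150:320,165:440,::-1],None,fx=2.7,fy=2.7))
E
```

```text
t 3.98 p [ 0.494  -0.1847  0.4048] tip 0.2228 yaw 1.5454 F [ 0.1  0.3 -0.2] open 0.3 qd [-0.49  0.25  1.67  0.    1.22 -0.47]
tool shift units [0.03   0.0004 0.0905] turn 0.014
```

View pics/side3.png

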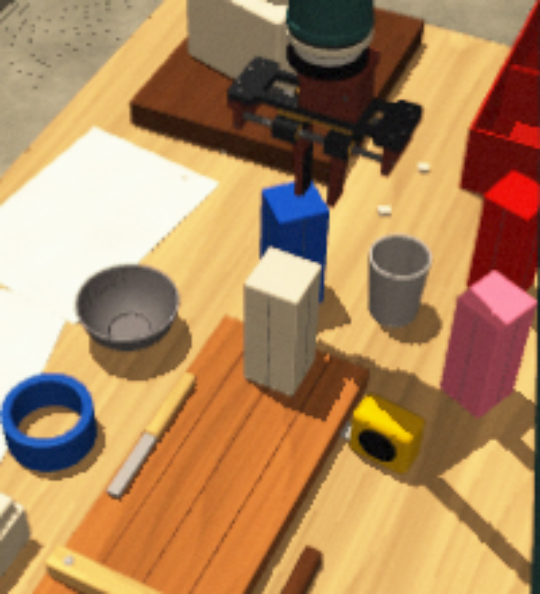

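View pics/top3.png

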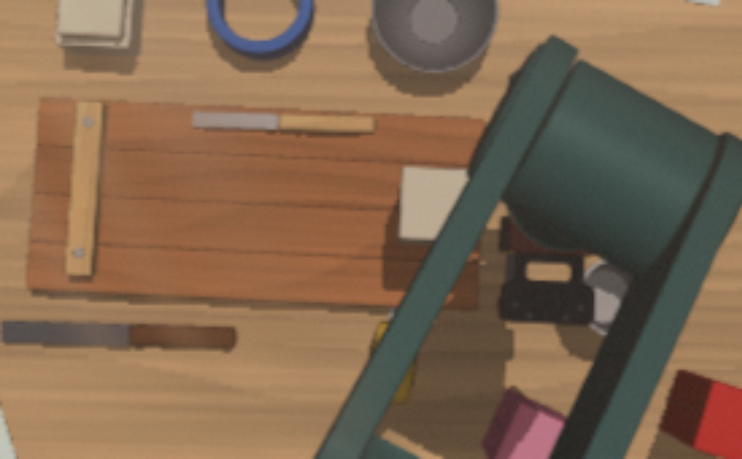

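>>> step_arm --rows "0.026 0 0 0.01 0.3;0 0 0.03 0 0.3;0 0 0.03 0 0.3;0 0 0.03 0 0.3;0 0 0 0 0.3"

```text
time: 4.5
ee_pos: [0.4904, -0.1688, 0.3337]
orientation: [-0.003, 0.718, 0.697, -0.001]
wrist_force: [-0.7, -0.1, 0.4]
opening: 0.302
```

```bash
python3 st.py 0.4953 -0.1618 0.155 1.5438
python3 - <<'E'
from h import *
dd,MM=cam("side")
cv2.imwrite("pics/side4.png",cv2.resize(dd["pixels"][100:320,240:440,::-1],None,fx=2.7,fy=2.7))
E
```

```text
t 4.5 p [ 0.4904 -0.1688  0.3337] tip 0.1517 yaw 1.5411 F [-0.7 -0.1  0.4] open 0.3 qd [-0.46  0.32  1.77 -0.    1.06 -0.43]
tool shift units [ 0.0089  0.0078 -0.0045] turn -0.023
```

View pics/side4.png

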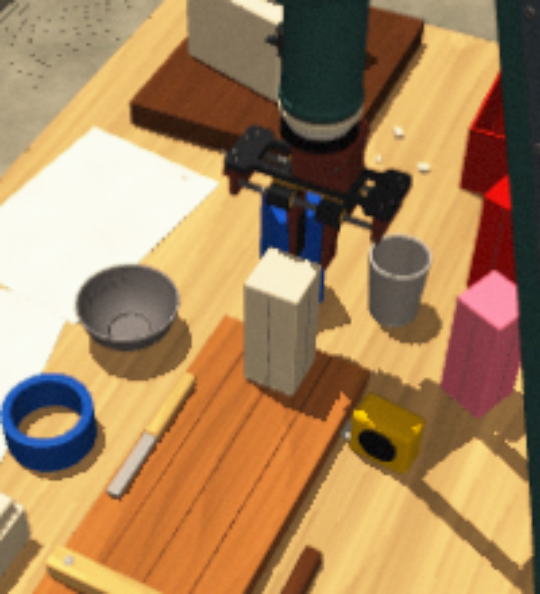

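>>> step_arm --rows "0 0 0 0 0.3;0 0 0 0 0.3"

```text
time: 4.72
ee_pos: [0.493, -0.1694, 0.3385]
orientation: [0.001, 0.717, 0.697, 0.0]
wrist_force: [-0.0, -0.2, -0.9]
opening: 0.298
```

```bash
python3 st.py 0.4953 -0.1618 0.155 1.5438
```

```text
t 4.72 p [ 0.493  -0.1694  0.3385] tip 0.1565 yaw 1.5419 F [-0.  -0.2 -0.9] open 0.3 qd [-0.46  0.32  1.76 -0.    1.06 -0.43]
tool shift units [0.0104 0.0023 0.002 ] turn -0.016
```

>>> step_arm --rows "0.009 0.002 0.001 -0.015 0.3;0.009 0 0.001 0 0.3;0.008 0 0 0 0.3;0.004 0 0 0 0.3;0.004 0 0 0 0.3;0.004 0 0 0 0.3;0.004 0 0 0 0.3;0 0 0 0 0.3"

```text
time: 5.38
ee_pos: [0.495, -0.1365, 0.3357]
orientation: [-0.0, 0.716, 0.698, 0.0]
wrist_force: [1.1, -1.2, 0.5]
opening: 0.299
```

```bash
python3 st.py
python3 - <<'E'
from h import *
dd,MM=cam("side")
cv2.imwrite("pics/side5.png",cv2.resize(dd["pixels"][100:320,240:440,::-1],None,fx=2.7,fy=2.7))
E
```

```text
t 5.38 p [ 0.495  -0.1365  0.3357] tip 0.1537 yaw 1.5452 F [ 1.1 -1.2  0.5] open 0.3 qd [-0.4   0.31  1.78  0.    1.05 -0.38]
```

View pics/side5.png

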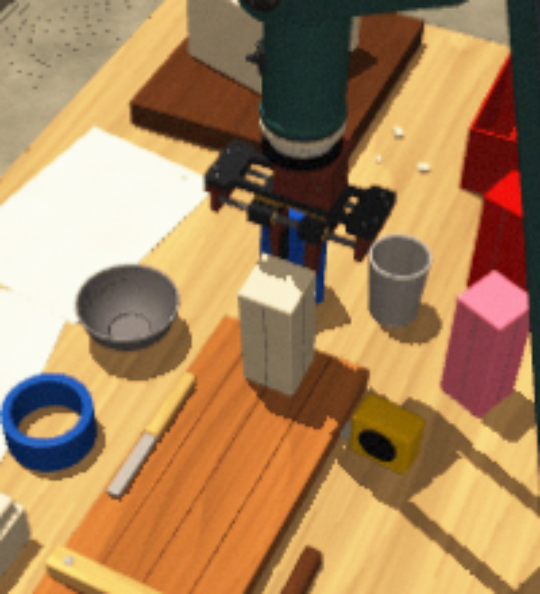

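It is tipping about its foot edge: the foot stays at (285,392) in the crop while the top has moved. I'll keep pushing.

>>> step_arm --rows "0.004 0 0 0 0.3;0.004 0 0 0 0.3;0.004 0 0 0 0.3;0.004 0 0 0 0.3;0.004 0 0 0 0.3;0.004 0 0 0 0.3;0.004 0 0 0 0.3;0.004 0 0 0 0.3"

```text
time: 6.1
ee_pos: [0.4955, -0.1126, 0.3355]
orientation: [-0.0, 0.716, 0.698, 0.0]
wrist_force: [0.1, -0.4, 0.5]
opening: 0.298
```

```bash
python3 st.py
python3 - <<'E'
from h import *
dd,MM=cam("side")
cv2.imwrite("pics/side6.png",cv2.resize(dd["pixels"][100:320,240:440,::-1],None,fx=2.7,fy=2.7))
E
```

```text
t 6.1 p [ 0.4955 -0.1126  0.3355] tip 0.1535 yaw 1.5448 F [ 0.1 -0.4  0.5] open 0.3 qd [-0.36  0.31  1.79  0.    1.05 -0.33]
```

View pics/side6.png

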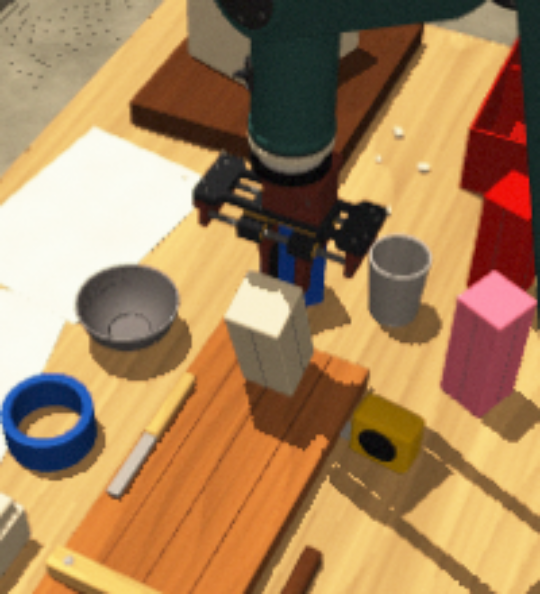

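>>> step_arm --rows "0.004 0 0 0 0.3;0.004 0 0 0 0.3;0.004 0 0 0 0.3;0.004 0 0 0 0.3;0.002 0 0 0 0.3;0 0 0 0 0.3;0 0 0 0 0.3"

```text
time: 6.73
ee_pos: [0.4959, -0.0994, 0.3357]
orientation: [-0.0, 0.716, 0.698, 0.0]
wrist_force: [0.2, -0.7, -0.5]
opening: 0.298
```

```bash
python3 st.py
python3 - <<'E'
from h import *
dd,MM=cam("side")
cv2.imwrite("pics/side7.png",cv2.resize(dd["pixels"][100:320,240:440,::-1],None,fx=2.7,fy=2.7))
E
```

```text
t 6.73 p [ 0.4959 -0.0994  0.3357] tip 0.1537 yaw 1.5451 F [ 0.2 -0.7 -0.5] open 0.3 qd [-0.33  0.3   1.79  0.    1.04 -0.31]
```

View pics/side7.png

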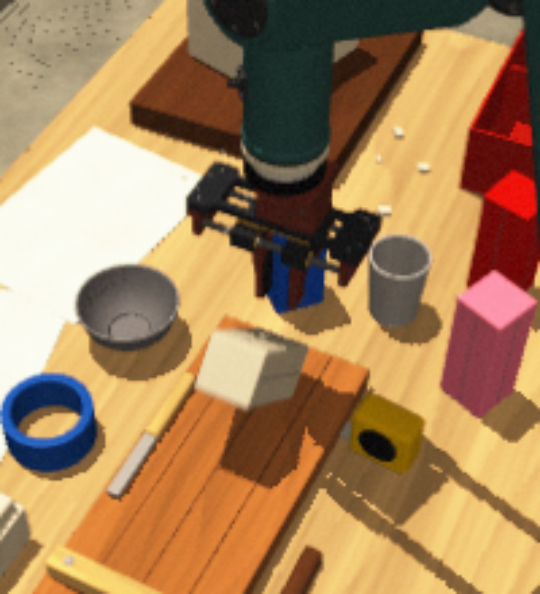

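>>> step_arm --rows "-0.008 0 0 0 0.3;-0.01 0 0 0 0.3;0 0 0 0 0.3;0 0 0 0 0.3;0 0 0 0 0.3"

```text
time: 7.2
ee_pos: [0.4955, -0.1134, 0.3356]
orientation: [-0.0, 0.717, 0.698, 0.0]
wrist_force: [-1.0, 0.2, -0.3]
opening: 0.302
```

```bash
python3 st.py
python3 - <<'E'
from h import *
for n in ["side","top"]:
    dd,MM=cam(n)
    cv2.imwrite(f"pics/{n}8.png",cv2.resize(dd["pixels"][150:370,230:430,::-1] if n=="side" else dd["pixels"][150:320,165:440,::-1],None,fx=2.7,fy=2.7,interpolation=cv2.INTER_CUBIC))
E
```

```text
t 7.2 p [ 0.4955 -0.1134  0.3356] tip 0.1536 yaw 1.544 F [-1.   0.2 -0.3] open 0.3 qd [-0.36  0.31  1.79  0.    1.05 -0.33]
```

View pics/side8.png

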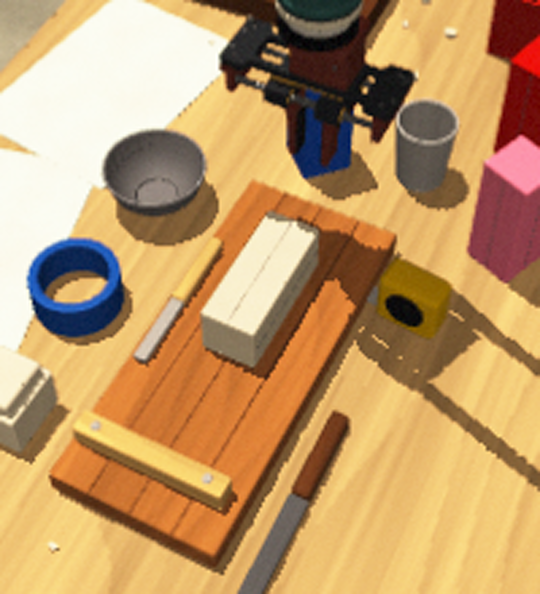

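View pics/top8.png

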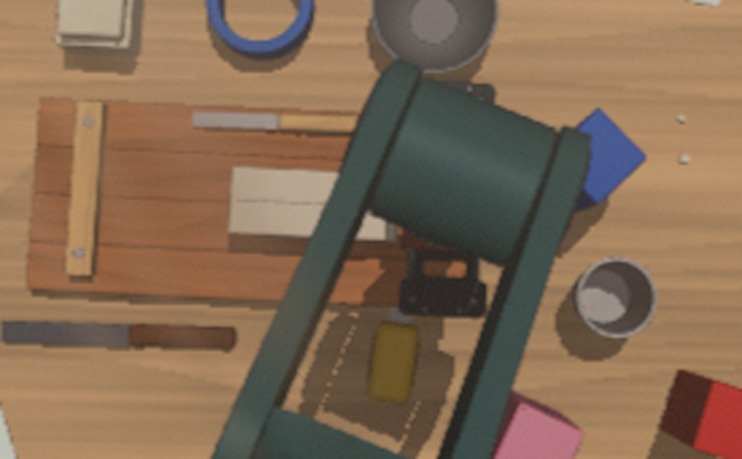

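It lies flat on the board, top end facing the stop: top-end corners at (232,167) and (230,234) in the top crop, stop strip at about (85,190). Next I'll measure it.

Run:
```python
from h import *
d,M=cam("top"); dd,MM=cam("side")
f=lambda c,o:(np.array(c,float)+.5)/2.7-.5+o
a=back(d,M,f([(232,167),(230,234)],[165,150]),.09); print("topcam",np.round(a,4).tolist())
b=back(dd,MM,f([(203,317),(254,333),(320,232),(270,215)],[230,150]),.09); print("side",np.round(b,4).tolist())
B=np.array([.5015,.0567]); th=-.0255; X=np.array([np.cos(th),np.sin(th)]);Y=np.array([-X[1],X[0]])
for p in np.r_[a,b]: print("board xy",np.round([(p[:2]-B)@X,(p[:2]-B)@Y],4))
```

```text
topcam [[0.5299, 0.0738, 0.09], [0.4703, 0.0736, 0.09]]
side [[0.5226, 0.0779, 0.09], [0.4698, 0.0733, 0.09], [0.4634, -0.0691, 0.09], [0.5197, -0.0677, 0.09]]
board xy [0.0279 0.0179]
board xy [-0.0316  0.0161]
board xy [0.0206 0.0217]
board xy [-0.0321  0.0158]
board xy [-0.0349 -0.1268]
board xy [ 0.0213 -0.1239]
```

>>> step_arm --rows "0 0 0.026 0 0.3;0 0 0.028 0 0.3;0 0 0.028 0 0.3;0 0 0.028 0 0.3;0 0 0.026 0 0.3;0 0 0 0 0.3;0 0 0 0 0.3"

```text
time: 7.98
ee_pos: [0.4952, -0.1128, 0.2331]
orientation: [-0.001, 0.716, 0.698, -0.001]
wrist_force: [0.4, 0.7, 0.8]
opening: 0.302
```

```bash
python3 st.py 0.4963 -0.085 0.05 1.5453
python3 - <<'E'
from h import *
dd,MM=cam("side")
cv2.imwrite("pics/side9.png",cv2.resize(dd["pixels"][150:370,230:430,::-1],None,fx=2.7,fy=2.7,interpolation=cv2.INTER_CUBIC))
E
```

```text
t 7.98 p [ 0.4952 -0.1128  0.2331] tip 0.0511 yaw 1.5451 F [0.4 0.7 0.8] open 0.3 qd [-0.36  0.46  1.88  0.    0.8  -0.33]
tool shift units [0.0368 0.0011 0.0015] turn -0.002
```

View pics/side9.png

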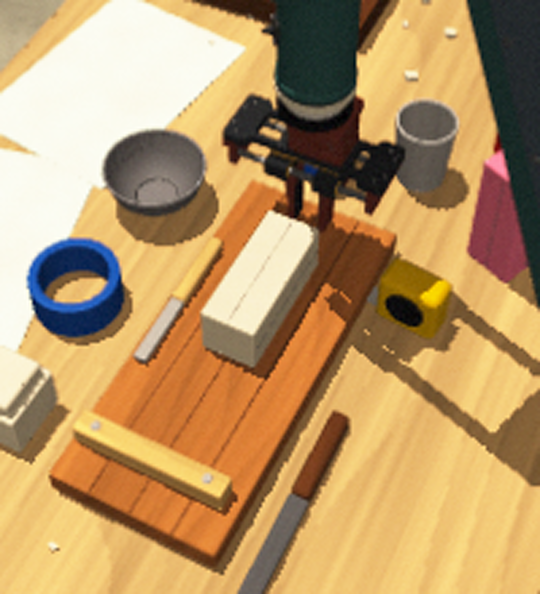

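>>> step_arm --rows "0.015 0.001 0 0 0.3;0.015 0 0 0 0.3;0.009 0 0 0 0.3;0.011 0 0 0 0.3;0.011 0 0 0 0.3;0.011 0 0 0 0.3;0.011 0 0 0 0.3;0.011 0 0 0 0.3"

```text
time: 8.7
ee_pos: [0.499, -0.0422, 0.2348]
orientation: [0.002, 0.716, 0.698, 0.0]
wrist_force: [-0.5, -5.9, 4.8]
opening: 0.296
```

```bash
python3 st.py 0.4963 -0.085 0.05 1.5453
python3 - <<'E'
from h import *
dd,MM=cam("side")
cv2.imwrite("pics/side10.png",cv2.resize(dd["pixels"][150:370,230:430,::-1],None,fx=2.7,fy=2.7,interpolation=cv2.INTER_CUBIC))
E
```

```text
t 8.7 p [ 0.499  -0.0422  0.2348] tip 0.0528 yaw 1.5461 F [-0.5 -5.9  4.8] open 0.3 qd [-0.22  0.45  1.9  -0.    0.79 -0.2 ]
tool shift units [-0.0567 -0.0029  0.0039] turn 0.007
```

View pics/side10.png

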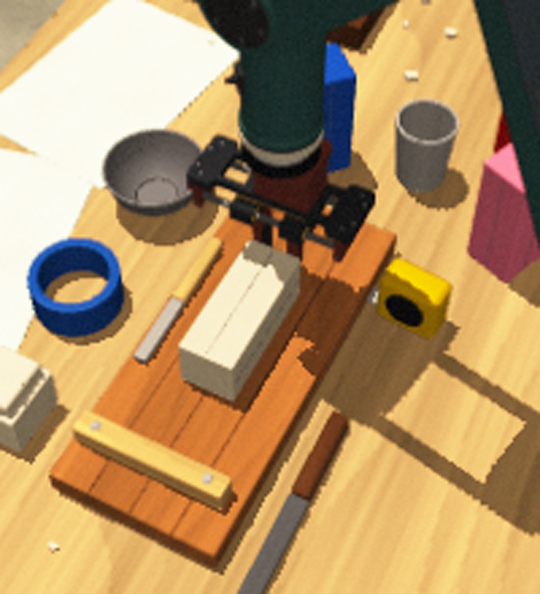

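>>> step_arm --rows "0.01 0 0 0 0.3;0.01 0 0 0 0.3;0.01 0 0 0 0.3;0.01 0 0 0 0.3;0.01 0 0 0 0.3;0.01 0 0 0 0.3;0.01 0 0 0 0.3;0.005 0 0 0 0.3"

```text
time: 9.42
ee_pos: [0.5, 0.0142, 0.2344]
orientation: [0.001, 0.716, 0.698, 0.0]
wrist_force: [-0.1, -6.0, 4.9]
opening: 0.303
```

```bash
python3 st.py 0.4963 0.04 0.05 1.5453
python3 - <<'E'
from h import *
for n in ["side","top"]:
    dd,MM=cam(n)
    cv2.imwrite(f"pics/{n}11.png",cv2.resize(dd["pixels"][150:370,230:430,::-1] if n=="side" else dd["pixels"][150:320,165:440,::-1],None,fx=2.7,fy=2.7,interpolation=cv2.INTER_CUBIC))
E
```

```text
t 9.42 p [0.5    0.0142 0.2344] tip 0.0524 yaw 1.546 F [-0.1 -6.   4.9] open 0.3 qd [-0.11  0.45  1.9  -0.    0.79 -0.08]
tool shift units [ 0.0345 -0.0062  0.0032] turn 0.006
```

View pics/side11.png

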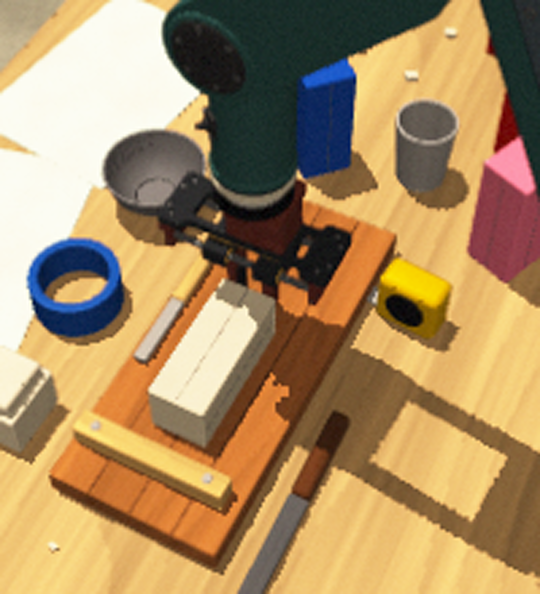

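View pics/top11.png

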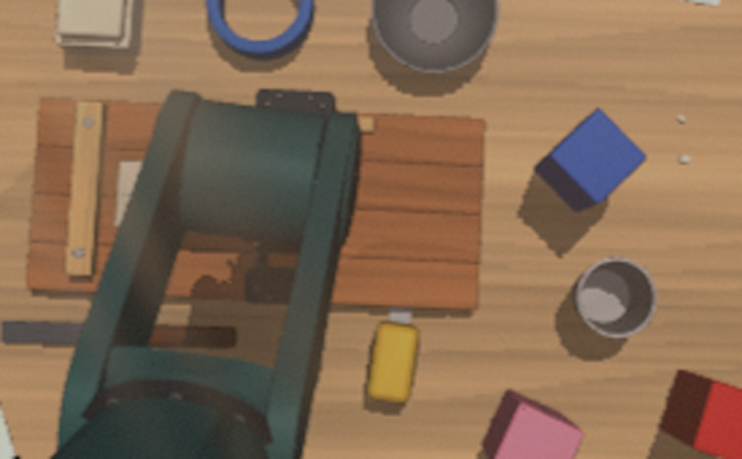

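>>> step_arm --rows "0.006 0 0 0 0.3;0.006 0 0 0 0.3;0.006 0 0 0 0.3;0.006 0 0 0 0.3;0.004 0 0 0 0.3"

```text
time: 9.93
ee_pos: [0.5003, 0.0345, 0.234]
orientation: [0.0, 0.716, 0.698, -0.0]
wrist_force: [-0.4, -6.7, 4.4]
opening: 0.297
```

>>> step_arm --rows "0.003 0 0 0 0.3;0.002 0 0 0 0.3"

```text
time: 10.1
ee_pos: [0.5004, 0.0381, 0.234]
orientation: [0.0, 0.716, 0.698, -0.0]
wrist_force: [-0.2, -6.1, 3.4]
opening: 0.298
```

>>> step_arm --rows "0.0015 0 0 0 0.3;0.0015 0 0 0 0.3;0 0 0 0 0.3"

```text
time: 10.35
ee_pos: [0.5004, 0.0403, 0.2339]
orientation: [0.0, 0.716, 0.698, -0.0]
wrist_force: [-0.0, -5.4, 4.3]
opening: 0.299
```

>>> step_arm --rows "0.0015 0 0 0 0.3;0.0015 0 0 0 0.3;0 0 0 0 0.3"

```text
time: 10.6
ee_pos: [0.5006, 0.0409, 0.234]
orientation: [0.002, 0.716, 0.699, -0.001]
wrist_force: [-0.3, -17.4, 4.1]
opening: 0.302
```

Contact: the force rose to 17 N and the motion stopped at y=0.041, as predicted. I'll back off and look.

>>> step_arm --rows "-0.005 0 0 0 0.3;-0.015 0 0 0 0.3;-0.02 0 0 0 0.3;-0.02 0 -0.03 0 0.3;-0.03 0 -0.05 0 0.3;-0.05 0 -0.05 0 0.3;-0.05 0 -0.05 0 0.3;-0.05 0 -0.05 0 0.3"

```text
time: 11.27
ee_pos: [0.4955, -0.113, 0.3814]
orientation: [-0.001, 0.716, 0.698, 0.0]
wrist_force: [1.6, 0.3, -0.0]
opening: 0.296
```

>>> step_arm --rows "-0.05 0 0 0 0.3;-0.05 0 0 0 0.3;-0.05 0 0 0 0.3;-0.04 0 0 0 0.3;0 0 0 0 0.3;0 0 0 0 0.3"

```text
time: 11.77
ee_pos: [0.4921, -0.2558, 0.3797]
orientation: [-0.001, 0.717, 0.697, 0.0]
wrist_force: [-0.2, 1.0, -0.5]
opening: 0.301
```

```bash
python3 st.py
python3 - <<'E'
from h import *
for n in ["side","top"]:
    dd,MM=cam(n)
    cv2.imwrite(f"pics/{n}12.png",cv2.resize(dd["pixels"][150:370,230:430,::-1] if n=="side" else dd["pixels"][175:280,165:400,::-1],None,fx=2.7 if n=="side" else 3.4,fy=2.7 if n=="side" else 3.4,interpolation=cv2.INTER_CUBIC))
E
```

```text
t 11.77 p [ 0.4921 -0.2558  0.3797] tip 0.1977 yaw 1.5417 F [-0.2  1.  -0.5] open 0.3 qd [-0.6   0.32  1.64  0.    1.18 -0.58]
```

View pics/side12.png

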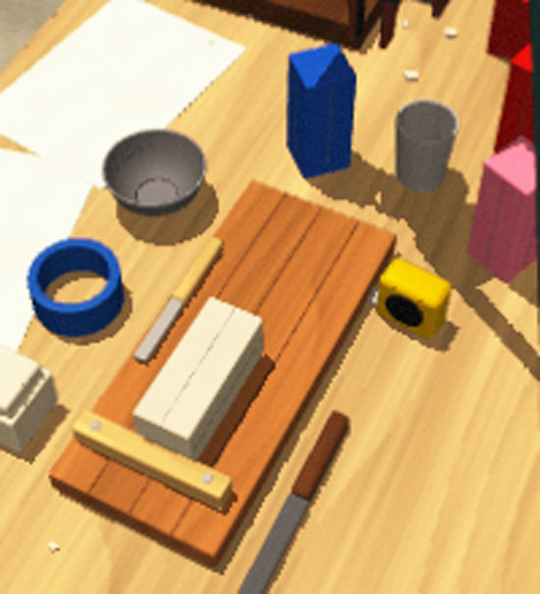

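View pics/top12.png

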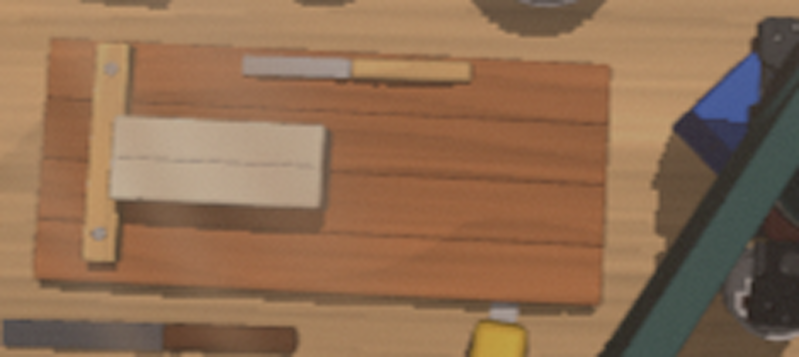

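Run:
```python
from h import *
from scipy.optimize import least_squares
d,M=cam("top")
uv=(np.array([(114,116),(327,125),(321,208),(110,198)],float)+.5)/3.4-.5+[165,175]
P=back(d,M,uv,.09)[:,:2]
L=np.array([[.03,.075],[.03,-.075],[-.03,-.075],[-.03,.075]])
f=lambda p:(L@np.array([[np.cos(p[2]),np.sin(p[2])],[-np.sin(p[2]),np.cos(p[2])]])+p[:2]-P).ravel()
s=least_squares(f,[.5,0,0]);x=s.x;print(x.round(4),abs(s.fun).max().round(4))
S=np.array([.5106,.2122]);B=np.array([.5015,.0567]);th=-.0245;X=np.array([np.cos(th),np.sin(th)]);Y=np.array([-X[1],X[0]])
top=x[:2]+.075*np.array([-np.sin(x[2]),np.cos(x[2])])
print("top in stop y",(top-S)@Y,"center board x",(x[:2]-B)@X,"yaw rel",x[2]-th)
```

```text
[ 0.5031  0.1253 -0.023 ] 0.001
top in stop y -0.012024581621783346 center board x -7.656412801719292e-05 yaw rel 0.0015333945738502178
```

The top end is at -12.0 mm in the stop frame, which is exactly the strip's face. The yaw is square to 0.002 rad, and the bystanders are unmoved in the pictures.

```bash
python3 -c "
from station import r
print(r.hand_in())"
```

```text
the job is handed in; nothing more can be done
None
```

The blank is lying flat on the board with its top end butted against the stop strip, and the job is handed in. I pushed it over about its foot edge with the fingertips high on its back face. Then I slid it along the board with a low push until the wrist force rose from about 6 N to 17 N at the strip. It took about 12 s of the 58 s allowed.

Last checks, made with the arm withdrawn (measured in the top camera):
- **Against the strip:** the middle of the top end is 12.0 mm from the strip's centre line, which is its face.
- **Squareness:** about 0.002 rad off.
- **Centring:** the blank's centre is 0.1 mm from the board's middle line, and it is wholly on the board.
- **Other things:** the chisel, tape measure, pot, bowl and the rest look unmoved in the pictures. I did not re-measure them.

No check failed. The earlier side-camera corner measurements differed from the top camera by a few millimetres. Hand-in gave no verdict.

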